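# Fit the stop pin with the sprung tongs

### The arm

A 6-joint arm with a two-finger parallel gripper is mounted at the origin on a cart in front of the work surface, level with it; the furniture and walls round the work are solid. World frame = base frame: x ahead of the robot, y to its left, z up, the work surface at z = 0. Lengths are in m, angles in degrees, forces in N, time in s.
With the tool pointing down it reaches from about 0.35 to 0.875 m from the base axis. Payload 4.2 kg.
Tool frame: the origin (TCP) lies between the finger pads; the fingertips stand 8 mm ahead of it and the grasp point (between the pads) lies 11 mm behind it; z points along the fingers, y is the line along which they close (so a half turn about z gives the same grasp; the last joint's range is limited). The gripper opens to 87 mm and grips with 3 to 60 N. Pads are 19 mm wide; open, the fingers measure 117 mm over their backs; the gripper's body (75 mm by 190 mm) begins 51 mm behind the grasp point.
Start: joints at [87.181, 22.042, 0.453, 0, -68.411, -14.817], TCP at [0.189, 0.596, 0.231] pointing down, gripper open.
Joint ranges: [-179.83, 179.83], [-69.29, 118.12], [-61.27, 80.66], [-181.25, 117.63], [-171.15, -9.14], [-177.46, 177.46]. Speed limits (degrees/s): [159.86, 159.86, 180, 180, 180, 180].

### API

Orientations are given as a 3x3 rotation matrix whose columns are the frame's x, y, z axes.
In Python, from station import sense, capture, camera_model, finish_job, find_in gives the robot as it stands. The module is installed in compiled form; this text tells all that it offers.
- The arm moves only by the tool arm_command, never from a script. Its argument "motion" is a list of rows, each a list of 7 numbers: the finger opening in mm, from 0 to 87, then the shift along the tool's x, y, z in mm, then the turn, a rotation vector about the tool's x, y, z in rad. In form: [[jaw, dx, dy, dz, rx, ry, rz], ...]. A call has 1 to 8 rows; each row shifts and turns the commanded pose from where the row before left it, along the tool's axes as they then stand; what a row does not reach is not made up. A row lasts 1/10 s, in which the tool goes at most 50 mm and 8.59 degrees, less where a joint would pass 70% of its speed; a pose out of reach is approached as far as the arm can. A call with a gripper value outside its range is refused whole. The fingers move at their own pace and stop on an object; the grip force is fixed at half the most. Time passes only in rows, so rows that do not move let the fingers close. It gives the time, the measured TCP pose, the force, the opening and the grip force at its end, in the units of the state.
- sense(): the state, without advancing time (a new reading comes with each control period).
- capture(name): name is "scene" or "top"; returns the picture (420x560x3 uint8, red, green, blue); there is no depth.
- camera_model(name): a dict with "fx", "fy", "cx", "cy" (pixels), "R" (3x3) and "t" (3): a world point X has camera coordinates R X + t. Camera axes: x right, y down, z forward; pixel columns grow to the right and rows downward; lengths in m; the calibration is good to about 2 mm. A picture is of the moment at which its call begins. camera_model takes no time and is no camera call.
- finish_job(): hands the job in; it is judged then, once.
Trained networks look in the newest picture that a camera, given by its name, has taken for a name from the list of things; names that differ only in an ending like _2 or _b are one class to them, and where a whole thing is asked for, a point or a joint stands for the part that bears it (a point fixed in the world has none). Each returns a list of dicts, best first, with "p" (0 to 1); they miss things now and then, are a little off and sometimes report something else, mostly with a low value. They report only what shows in the picture. A call takes as long as a camera call. They do not tell look-alikes from the thing itself.
- find_in(target, camera): "location" ([row, column] in pixels, amid what is visible of it).
The state is a dict: "time_s": time; "joints": joint angles; "joint_velocities": joint speeds; "effort": joint torques, N m; "tcp_pos": TCP position; "ee_rot": TCP orientation; "wrist_force": force on the tool from outside, world axes, zero at the start; "moment": the same for the moment, N m; "gripper_width": opening from 0.0 (shut) to 1.0 (fully open); "gripper_force": force on a finger pad.
Only numpy, scipy, OpenCV 4.12 (cv2) and the standard library are available. Lean on these libraries where they do the work, as an engineer would, in place of code of your own. Each camera call takes 0.05 s, during which the arm holds its last target. There are 200 camera calls.

### The job

Lift the sprung tongs out of their stand, reach with them down into the deep pocket of the tall wooden spares block, squeeze them shut on the square-headed pin at the bottom and draw it out. Feel for the hole in the top of the low metal gauge block and press the pin in until its head sits flat on top, then stand the tongs back in their stand. Touch the pin with the tongs only, squeeze and press gently (keep every squeeze and push under 30 N), and leave the other things alone.

Things in the scene. Friction and masses are not known exactly. Their poses are not given: they have to be found in the camera images.
- tongs: Steel sprung tongs, 111 mm tall, 130 g, standing on their jaw tips in the stand. Origin midway between the open tips; z up, y across the jaws. Each arm: a leg 10 mm (x) by 5 mm (y) under a flat grip plate 24 mm wide (x), z = 69 to 111 mm. Open: 28 mm between jaws, legs 38 mm and plates 44 mm over their outsides. Squeeze the plates along y; the -y arm is the body, the +y arm slides in parallel
- tongs_grip (a point): Centre of the space between the two grip plates when open, 90 mm above the jaw tips: the place to take the tongs, from above, fingers closing along the tongs' y
- tongs_jaw (a joint): How far the sliding jaw has been squeezed towards the other, m: 0 open, 0.012 with the pin head between the jaws, 0.015 fully shut. Needs 6 N to begin to close and 11 N on the 16 mm pin head; the rest of the squeeze bears on what is between the jaws, and they spring open when let go
- tongs_stand: Fixed dark wooden stand, base 75 x 100 x 8 mm with a slotted socket, 52 mm tall in all; slot 15 mm (x) by 44 mm (y). Origin under its centre, z up, y along the slot
- stand_floor (a point): Centre of the slot's floor, 8 mm above the table, where the jaw tips stand
- spares_block: Fixed wooden block 76 (x) x 84 (y) x 82 mm tall with one pocket in its top, 20 mm (x) by 42 mm (y), 58 mm deep; origin under its centre, z up
- pocket_mouth (a point): Centre of the pocket's mouth, at the block's top face
- pocket_floor (a point): Centre of the pocket's floor, 58 mm below the mouth; a 12 mm hole there holds the pin's shank, with a sprung ball that drags on it (about 2 to 6 N to pull out)
- gauge_block: Fixed low aluminium gauge block: a track 74 mm (x) by 112 mm (y), 24 mm tall over its side rails, with a shoe 52 x 66 mm clamped on it, flat top 34 mm above the table. Origin under the track's centre, z up, y along the track. The shoe with its central hole is clamped anywhere up to 14 mm either side of the track's middle along y (x = 0): this is not measured, find it by feel or camera
- gauge_top (a point): Point above the track's middle at the height of the shoe's top, NOT the hole's centre: the hole lies up to 14 mm from here along the block's y. One upright round hole, 12 mm across, mouth with a 3 mm 45-degree chamfer, 22 mm deep, with a sprung ball 12 mm down that drags on the shank (a few N to push past)
- pin: Steel pin, 32 mm long, 30 g: square head 16 x 16 x 14 mm on a round shank 10 mm across and 18 mm long whose foot tapers at 45 degrees to a 6 mm flat. Starts upright in the pocket's floor hole with the head resting on the floor, up to 1 mm off the hole's centre, head sides along the pocket's. Origin at the foot, z up towards the head
- pin_head (a point): Centre of the underside of the head, 18 mm above the foot; the head reaches 14 mm above it
- tub: Small tub with a white lid, 44 x 44 x 70 mm: a bystander
- cutter: Round metal biscuit cutter, 52 x 52 x 26 mm: a bystander
- cutter_bell: Bell-shaped metal biscuit cutter, 84 x 70 x 25 mm: a bystander
Mind the look-alikes: they are no part of the job. What is shaped like the tongs_stand but purple or turquoise is not meant.

How it is judged:
By the outcome, as a careful person would: the job done as asked, in the order asked, and still so for the second after the job is handed in, with the robot touching nothing.
It also fails if it takes over 72 s, if anything falls off the work surface, if the arm or the gripper's body presses on something with over 40 N, if the wrist force passes 120 N, or if a joint passes its speed limit or range.

## Working session

There is one attempt and no reset: what is moved stays moved. The work goes in short steps, Python scripts to look and compute and a tool call to move; the robot and the scene stay as the last step left them, time stands still between calls to the robot, and variables do not carry over. Pictures are saved under pics/ and viewed, at most 12 in all, crops included, and the job is handed in when it is done.

Besides the shell and the picture viewer there is one more tool, called after "Emit:" as name(argument=value, ...) on one line, values as JSON. arm_command: Moves the arm, as the interface text tells. Its arguments: {"type":"object","properties":{"motion":{"type":"array"}},"required":["motion"]}

```bash
mkdir -p pics
cat > h.py <<'E'
import numpy as np, cv2
from station import sense, capture, camera_model, find_in
def save(img,fn,crop=None,s=1):
    if crop: r0,r1,c0,c1=crop; img=img[r0:r1,c0:c1]
    cv2.imwrite('pics/'+fn,cv2.resize(img[:,:,::-1],None,fx=s,fy=s,interpolation=cv2.INTER_CUBIC))
def ray(cam,rc,z):
    m=camera_model(cam);R=np.array(m['R']);t=np.array(m['t'])
    d=R.T@np.array([(rc[1]-m['cx'])/m['fx'],(rc[0]-m['cy'])/m['fy'],1]);o=-R.T@t
    return o+d*(z-o[2])/d[2]
def proj(cam,X):
    m=camera_model(cam);c=np.array(m['R'])@np.array(X)+m['t']
    return [m['cy']+m['fy']*c[1]/c[2],m['cx']+m['fx']*c[0]/c[2]]
E
python3 - <<'E'
from h import *
a=capture('scene');b=capture('top')
save(a,'scene0.png');save(b,'top0.png')
for n in ['tongs','tongs_stand','spares_block','gauge_block','pin']:
    for c in ['scene','top']:
        print(n,c,[(np.round(d['location']),round(d['p'],2)) for d in find_in(n,c)[:4]])
for c in ['scene','top']:
    m=camera_model(c);print(c,m['fx'],-np.array(m['R']).T@m['t'])
s=sense();print(s['time_s'],s['tcp_pos'],np.round(s['ee_rot'],3),s['wrist_force'],s['gripper_width'])
E
```

```text
tongs scene [(array([284., 360.]), 0.7)]
tongs top [(array([255., 391.]), 0.55)]
tongs_stand scene [(array([305., 359.]), 0.83), (array([270., 185.]), 0.77)]
tongs_stand top [(array([293., 321.]), 0.62), (array([257., 377.]), 0.61)]
spares_block scene [(array([202., 182.]), 0.87)]
spares_block top [(array([244., 162.]), 0.87)]
gauge_block scene [(array([231., 305.]), 0.82)]
gauge_block top [(array([198., 298.]), 0.77)]
pin scene [(array([306., 356.]), 0.38)]
pin top [(array([245., 169.]), 0.48)]
scene 453.52832380097215 [-0.09093377 -0.36655309  0.7871001 ]
top 506.61482235916793 [0.45137172 0.0321617  1.16078538]
0.6 [0.18929767 0.59561193 0.23056908] [[ 0.953 -0.303 -0.   ]
 [-0.303 -0.953  0.   ]
 [-0.    -0.    -1.   ]] [0.36620272 0.04003377 0.03382425] 0.9963647525074779
```

View pics/scene0.png

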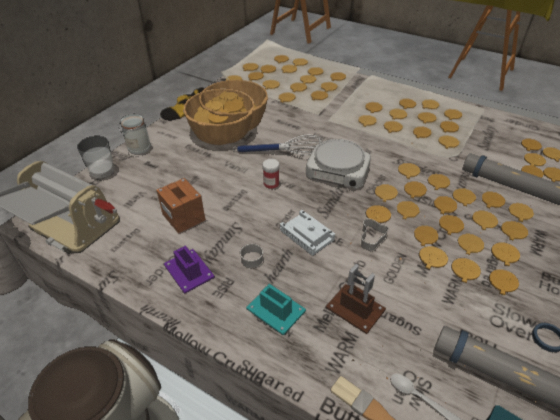

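View pics/top0.png

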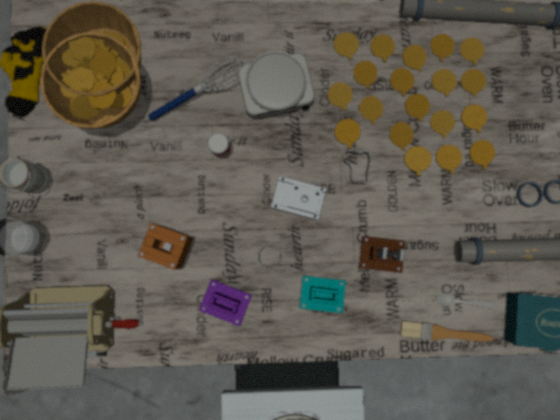

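The stand holding the tongs is the brown one, at top (254,382) and scene (305,358). The purple one at top (301,226) and the turquoise one at (294,323) are look-alikes. The spares block is at top (246,164) and the gauge block at (198,299). I'll confirm this in one enlarged montage.

Run:
```python
from h import *
a=capture('scene');b=capture('top')
T=[(b,254,382),(b,246,164),(b,198,299)];S=[(a,295,358),(a,204,182),(a,231,307)]
row=lambda L:np.hstack([cv2.resize(i[r-33:r+33,c-33:c+33],(264,264),interpolation=cv2.INTER_CUBIC) for i,r,c in L])
save(np.vstack([row(T),row(S)]),'mont.png')
```

```text
(no output)
```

View pics/mont.png

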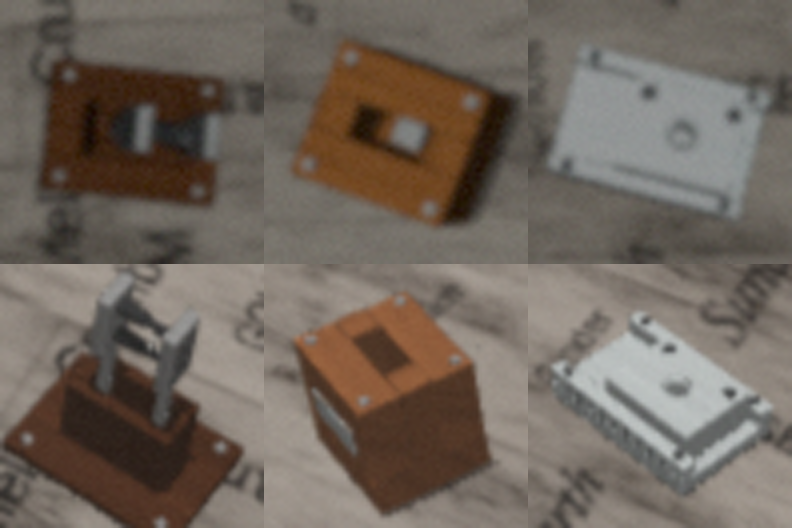

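The montage confirms it: the grey tongs stand in the brown stand, the bright pin head is in the pocket, and the hole in the shoe is visible. Next I'll fit the poses from the corners.

```bash
cat > fit.py <<'E'
from h import *
from scipy.optimize import least_squares
O={'st':((254,382),(295,358)),'sp':((246,164),(204,182)),'ga':((198,299),(231,307))}
def px(o,k,m): r,c=O[o][k]; return np.array([r-33+(m[1]+.5)/4-.5,c-33+(m[0]+.5)/4-.5])
C=['top','scene']
def fit(o,picks,x0):
    def f(p):
        c,s=np.cos(p[2]),np.sin(p[2]);e=[]
        for k,m,(u,v,z) in picks:
            e+=list(np.array(proj(C[k],[p[0]+c*u-s*v,p[1]+s*u+c*v,z]))-px(o,k,m))
        return np.array(e)
    out=[]
    for sel in (None,0,1):
        P=picks
        if sel is not None: picks2=[q for q in P if q[0]==sel]
        else: picks2=P
        if len(picks2)<2: continue
        def g(p,pk=picks2):
            c,s=np.cos(p[2]),np.sin(p[2])
            return np.concatenate([np.array(proj(C[k],[p[0]+c*u-s*v,p[1]+s*u+c*v,z]))-px(o,k,m) for k,m,(u,v,z) in pk])
        r=least_squares(g,x0,loss='soft_l1');print(o,sel,np.round(r.x[:2],4),round(np.degrees(r.x[2]),1),'rms px',round(np.sqrt(np.mean(g(r.x)**2)),2))
def box(hx,hy,z,top,sc):  # corner order: TL,TR,BL,BR in the top picture; left in picture=+y, up=+x
    g=[(hx,hy,z),(hx,-hy,z),(-hx,hy,z),(-hx,-hy,z)]
    return [(0,m,q) for m,q in zip(top,g) if m]+[(1,m,q) for m,q in zip(sc,g) if m]
fit('st',box(.0375,.05,.008,[(57,60),(224,78),(40,187),(214,204)],[None,(242,183),(5,175),None]),[.42,-.2,0])
fit('sp',box(.038,.042,.082,[(78,38),(233,85),(29,173),(179,224)],[(140,28),(209,98),(33,80),(98,153)]),[.45,.3,0])
fit('ga',box(.037,.056,.024,[(57,45),(244,92),(20,168),(207,216)],[(108,47),(247,141),(24,104),None]),[.55,0,0])
for k,m in ((0,(154,134)),(1,(150,122))): print('hole',ray(C[k],px('ga',k,m),.034))
print('grip top',ray('top',px('st',0,(179,130.5)),.119),[ray('top',px('st',0,q),.119)[:2] for q in((145,128),(213,133))])
print('grip sc',ray('scene',px('st',1,(151,41)),.119))
print('pin head',ray('top',px('sp',0,(143,134)),.038))
print('pocket',ray('top',px('sp',0,(122,133)),.082),ray('scene',px('sp',1,(119,87)),.082))
E
python3 fit.py
```

```text
st None [ 0.45   -0.2127] -7.9 rms px 0.71
st 0 [ 0.4506 -0.2131] -7.9 rms px 0.59
st 1 [ 0.4487 -0.2116] -8.1 rms px 0.66
sp None [0.4802 0.2673] -20.3 rms px 0.79
sp 0 [0.4817 0.2667] -20.1 rms px 0.44
sp 1 [0.4778 0.268 ] -20.3 rms px 0.49
ga None [ 0.5824 -0.0251] -15.9 rms px 0.67
ga 0 [ 0.5832 -0.0257] -16.4 rms px 0.64
ga 1 [ 0.581  -0.0248] -15.1 rms px 0.28
hole [ 0.5794865  -0.03738025  0.034     ]
hole [ 0.57750924 -0.03722684  0.034     ]
grip top [ 0.45087399 -0.21300917  0.119     ] [array([ 0.45265075, -0.19542457]), array([ 0.44909581, -0.23060792])]
grip sc [ 0.44966131 -0.21254965  0.119     ]
pin head [0.48043798 0.2690345  0.038     ]
pocket [0.48012805 0.270747   0.082     ] [0.4784596  0.26937289 0.082     ]
```

```bash
cat >> h.py <<'E'
def go(pts,yaw=None):
    """tool-frame shifts (mm) from the present pose through pts, yaw kept; then the turn about tool z (rad)"""
    s=sense();p=np.array(s['tcp_pos']);R=np.array(s['ee_rot']);y0=np.degrees(np.arctan2(R[1,0],R[0,0]))
    print('t',round(s['time_s'],2),'tcp',np.round(p,4),'yaw',round(y0,2),'tilt',np.round(R[:2,2],4),'F',np.round(s['wrist_force'],1),'M',np.round(s['moment'],2),'w',round(87*s['gripper_width'],1),'g',np.round(s['gripper_force'],1))
    for q in pts:
        d=1000*R.T@(np.array(q)-p);n=int(np.ceil(np.linalg.norm(d)/49.9));print(q,'shift',np.round(d,1),'rows',n,'each',np.round(d/n,1));p=np.array(q)
    if yaw is not None: print('rz',round(-np.radians(yaw-y0),3))
E
python3 -c "
from h import *
go([(.43,.2,.231),(.4505,-.213,.231),(.4505,-.213,.15)],-7.5)"
```

```text
t 0.7 tcp [0.1893 0.5956 0.2306] yaw -17.64 tilt [-0.      0.0001] F [-0.5 -0.6 -0.4] M [-0.01  0.01 -0.03] w 87.0 g 0.0
(0.43, 0.2, 0.231) shift [349.3 304.1  -0.5] rows 10 each [34.9 30.4 -0. ]
(0.4505, -0.213, 0.231) shift [144.7 387.4  -0. ] rows 9 each [16.1 43.  -0. ]
(0.4505, -0.213, 0.15) shift [ 0.  0. 81.] rows 2 each [ 0.   0.  40.5]
rz -0.177
```

Emit:
arm_command(motion=[[87,34.9,30.4,0,0,0,0],[87,34.9,30.4,0,0,0,0],[87,34.9,30.4,0,0,0,0],[87,34.9,30.4,0,0,0,0],[87,34.9,30.4,0,0,0,0],[87,34.9,30.4,0,0,0,0],[87,34.9,30.4,0,0,0,0],[87,34.9,30.4,0,0,0,0]])

```text
time_s: 1.5
tcp_pos: [0.3824, 0.2776, 0.231]
ee_rot: [[0.953, -0.302, 0.001], [-0.302, -0.953, 0.001], [0.0, -0.001, -1.0]]
wrist_force: [0.9, 1.3, 0.4]
gripper_width: 0.996
gripper_force: 0.0
```

Emit:
arm_command(motion=[[87,34.9,30.4,0,0,0,0],[87,34.9,30.4,0,0,0,0],[87,16.1,43,0,0,0,0],[87,16.1,43,0,0,0,0],[87,16.1,43,0,0,0,0],[87,16.1,43,0,0,0,0],[87,16.1,43,0,0,0,0],[87,16.1,43,0,0,0,0]])

```text
time_s: 2.3
tcp_pos: [0.4435, -0.0768, 0.2311]
ee_rot: [[0.953, -0.303, 0.001], [-0.303, -0.953, 0.0], [0.001, -0.001, -1.0]]
wrist_force: [1.7, -0.2, 0.4]
gripper_width: 1.0
gripper_force: 0.0
```

Emit:
arm_command(motion=[[87,16.1,43,0,0,0,0],[87,16.1,43,0,0,0,0],[87,16.1,43,0,0,0,0],[87,0,0,0,0,0,-0.1],[87,0,0,0,0,0,-0.077],[87,0,0,0,0,0,0]])

```text
time_s: 2.9
tcp_pos: [0.4505, -0.2131, 0.2305]
ee_rot: [[0.991, -0.132, -0.0], [-0.132, -0.991, -0.0], [-0.0, 0.0, -1.0]]
wrist_force: [0.5, -0.1, 1.1]
gripper_width: 1.0
gripper_force: 0.0
```

```bash
python3 -c "
from h import *
go([(.4505,-.213,.15),(.4505,-.213,.087)],-7.5)
a=capture('scene')
print(find_in('tongs','scene')[:1])
"
```

```text
t 2.9 tcp [ 0.4505 -0.2131  0.2305] yaw -7.57 tilt [-0.0001 -0.    ] F [ 0.5 -0.1  1.1] M [ 0.01 -0.02 -0.  ] w 87.0 g 0.0
(0.4505, -0.213, 0.15) shift [ 0.  -0.1 80.5] rows 2 each [ 0.  -0.1 40.3]
(0.4505, -0.213, 0.087) shift [ 0. -0. 63.] rows 2 each [ 0.  -0.  31.5]
rz -0.001
[{'location': [284.4, 359.8], 'p': 0.76}]
```

Emit:
arm_command(motion=[[87,0,0,40,0,0,0],[87,0,0,35,0,0,0],[87,0,0,34,0,0,0],[87,0,0,34.5,0,0,0],[70,0,0,0,0,0,0],[55,0,0,0,0,0,0],[48,0,0,0,0,0,0],[48,0,0,0,0,0,0]])

```text
time_s: 3.8
tcp_pos: [0.4521, -0.2127, 0.089]
ee_rot: [[0.991, -0.13, 0.004], [-0.13, -0.991, -0.001], [0.004, 0.0, -1.0]]
wrist_force: [0.7, 0.6, 1.0]
gripper_width: 0.719
gripper_force: 0.0
```

Emit:
arm_command(motion=[[46,0,0,0,0,0,0],[45,0,0,0,0,0,0],[44,0,0,0,0,0,0],[44,0,0,0,0,0,0]])

```text
time_s: 4.2
tcp_pos: [0.4507, -0.2126, 0.0873]
ee_rot: [[0.991, -0.13, 0.0], [-0.13, -0.991, -0.0], [0.0, 0.0, -1.0]]
wrist_force: [0.3, -0.8, 0.4]
gripper_width: 0.517
gripper_force: 0.2
```

```bash
python3 -c "
from h import *
go([],-7.5)"
```

```text
t 4.2 tcp [ 0.4507 -0.2126  0.0873] yaw -7.49 tilt [ 0.0004 -0.0002] F [ 0.3 -0.8  0.4] M [-0.19 -0.01  0.01] w 45.0 g 0.2
rz 0.0
```

Emit:
arm_command(motion=[[43,0,0,0,0,0,0],[42,0,0,0,0,0,0],[41,0,0,0,0,0,0],[41,0,0,0,0,0,0],[41,0,0,0,0,0,0]])

```text
time_s: 4.7
tcp_pos: [0.4508, -0.2124, 0.0871]
ee_rot: [[0.991, -0.13, 0.0], [-0.13, -0.991, 0.0], [0.0, -0.0, -1.0]]
wrist_force: [0.4, 1.6, 0.7]
gripper_width: 0.475
gripper_force: 7.6
```

```bash
python3 -c "
from h import *
go([],-7.5)"
```

```text
t 4.7 tcp [ 0.4508 -0.2124  0.0871] yaw -7.49 tilt [0.0002 0.0001] F [0.4 1.6 0.7] M [ 0.45 -0.02  0.03] w 41.3 g 7.6
rz 0.0
```

Emit:
arm_command(motion=[[39,0,0,0,0,0,0],[39,0,0,-5,0,0,0],[39,0,0,-15,0,0,0],[39,0,0,-25,0,0,0],[39,0,0,-30,0,0,0],[39,0,0,-25,0,0,0],[39,0,0,-10,0,0,0],[39,0,0,0,0,0,0]])

```text
time_s: 5.5
tcp_pos: [0.4511, -0.2126, 0.1981]
ee_rot: [[0.991, -0.131, 0.003], [-0.131, -0.991, -0.0], [0.003, -0.0, -1.0]]
wrist_force: [-0.2, 0.5, -3.0]
gripper_width: 0.449
gripper_force: 7.9
```

```bash
python3 -c "
from h import *
go([(.46,-.21,.198),(.4805,.2685,.198)],-20.2)
a=capture('scene');save(a,'lift.png',(150,350,280,480),3)"
```

```text
t 5.5 tcp [ 0.4511 -0.2126  0.1981] yaw -7.5 tilt [ 0.0027 -0.0003] F [-0.2  0.5 -3. ] M [-0.02 -0.05  0.01] w 39.1 g 7.9
(0.46, -0.21, 0.198) shift [ 8.5 -3.8  0.1] rows 1 each [ 8.5 -3.8  0.1]
(0.4805, 0.2685, 0.198) shift [-4.220e+01 -4.771e+02 -1.000e-01] rows 10 each [ -4.2 -47.7  -0. ]
rz 0.222
```

View pics/lift.png

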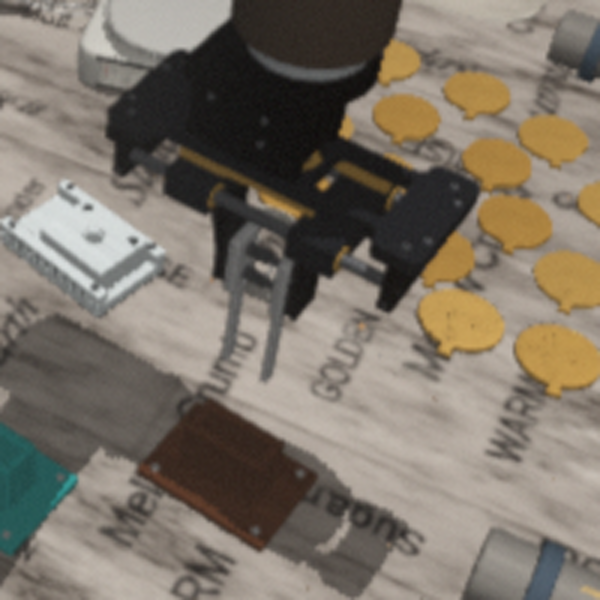

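The tongs are held clear of the stand and hang straight. The tips are at crop (230,358) and (267,380), which is scene (269,357) and (277,369). I'll carry them over to the spares block.

Emit:
arm_command(motion=[[39,-1.5,-20.9,0,0,0,0],[39,-3,-40,0,0,0,0],[39,-3,-45,0,0,0,0],[39,-3,-45,0,0,0,0],[39,-3,-45,0,0,0,0],[39,-3,-45,0,0,0,0],[39,-3,-45,0,0,0,0],[39,-3,-45,0,0,0,0]])

```text
time_s: 6.35
tcp_pos: [0.4702, 0.1198, 0.1951]
ee_rot: [[0.991, -0.13, -0.004], [-0.13, -0.991, -0.002], [-0.003, 0.002, -1.0]]
wrist_force: [0.6, -0.0, -0.2]
gripper_width: 0.449
gripper_force: 7.9
```

Emit:
arm_command(motion=[[39,-3,-45,0,0,0,0],[39,-3,-45,0,0,0,0],[39,-3,-40,0,0,0,0],[39,-2.2,-20,0,0,0,0.1],[39,0,0,0,0,0,0.122],[39,0,0,0,0,0,0],[39,0,0,0,0,0,0]])

```text
time_s: 7.05
tcp_pos: [0.4793, 0.2679, 0.1954]
ee_rot: [[0.939, -0.343, -0.003], [-0.343, -0.939, -0.002], [-0.002, 0.003, -1.0]]
wrist_force: [-0.4, -0.7, -1.4]
gripper_width: 0.45
gripper_force: 7.9
```

```bash
python3 -c "
from h import *
go([(.480,.2685,.198),(.480,.2685,.17)],-20.2)
for q in ((269.3,356.7),(276.7,369)): print(ray('scene',q,.119))
b=capture('top');a=capture('scene')
X=np.hstack([cv2.resize(i,(396,396),interpolation=cv2.INTER_CUBIC) for i in (b[205:285,130:210],a[150:230,140:220])])
save(X,'over.png')
for n in ('tongs','spares_block'): print(n,[(c,find_in(n,c)[:1]) for c in ('top','scene')])"
```

```text
t 7.05 tcp [0.4793 0.2679 0.1954] yaw -20.09 tilt [-0.0025 -0.0022] F [-0.4 -0.7 -1.4] M [-0.03 -0.03  0.01] w 39.2 g 7.9
(0.48, 0.2685, 0.198) shift [ 0.5 -0.8 -2.6] rows 1 each [ 0.5 -0.8 -2.6]
(0.48, 0.2685, 0.17) shift [ 0.  -0.1 28. ] rows 1 each [ 0.  -0.1 28. ]
rz 0.002
[ 0.44990795 -0.20078248  0.119     ]
[ 0.44537717 -0.22785138  0.119     ]
tongs [('top', []), ('scene', [{'location': [168.0, 173.8], 'p': 0.76}])]
spares_block [('top', [{'location': [229.6, 177.0], 'p': 0.73}]), ('scene', [{'location': [203.0, 183.7], 'p': 0.75}])]
```

View pics/over.png

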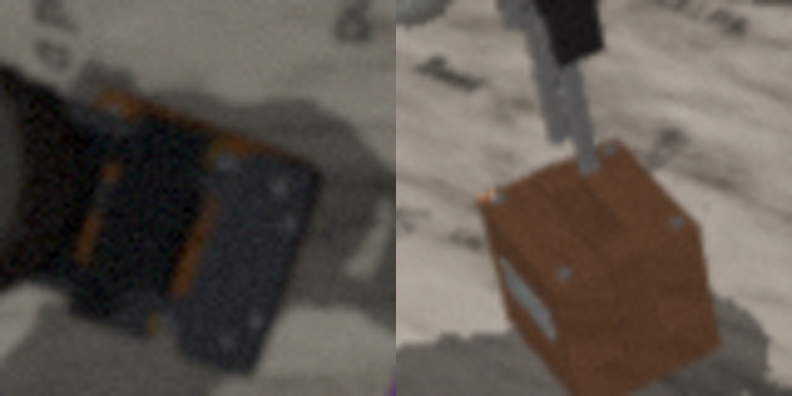

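The tongs hang above the pocket, with the tips at right-panel (560,140) and (588,170). I'll lower them to just above the mouth and compare the two in the same camera.

Emit:
arm_command(motion=[[39,0,0,8,0,0,0],[39,0,0,12,0,0,0],[39,0,0,6,0,0,0],[39,0,0,0,0,0,0],[39,0,0,0,0,0,0]])

```text
time_s: 7.85
tcp_pos: [0.48, 0.2686, 0.1707]
ee_rot: [[0.938, -0.345, -0.0], [-0.345, -0.938, -0.001], [-0.0, 0.001, -1.0]]
wrist_force: [0.0, 0.0, -1.9]
gripper_width: 0.446
gripper_force: 7.9
```

```bash
python3 -c "
from h import *
go([(.480,.2685,.170)],-20.2)
a=capture('scene')
# draw predicted pocket outline (z .082) and tip outlines from tcp
save(a,'near.png',(150,220,145,220),8)
s=sense();p=np.array(s['tcp_pos']);R=np.array(s['ee_rot']);zt=p[2]-.079
for v in(-.0165,.0165):
  for u in (-.005,.005): 
    q=p+R[:,0]*u+R[:,1]*v;q[2]=zt;r=proj('scene',q);print('tip',u,v,np.round([(r[1]-145+.5)*8,(r[0]-150+.5)*8]))
c,s_=np.cos(np.radians(-20.2)),np.sin(np.radians(-20.2))
for u,v in((-.01,-.021),(-.01,.021),(.01,.021),(.01,-.021)):
    r=proj('scene',[.480+c*u-s_*v,.2685+s_*u+c*v,.082]);print('pocket',u,v,np.round([(r[1]-145+.5)*8,(r[0]-150+.5)*8]))
"
```

```text
t 7.85 tcp [0.48   0.2686 0.1707] yaw -20.2 tilt [-0.0003 -0.0006] F [ 0.   0.  -1.9] M [-0.01 -0.04  0.  ] w 38.8 g 7.9
(0.48, 0.2685, 0.17) shift [0.  0.1 0.7] rows 1 each [0.  0.1 0.7]
rz -0.0
tip -0.005 -0.0165 [228. 293.]
tip 0.005 -0.0165 [258. 280.]
tip -0.005 0.0165 [284. 350.]
tip 0.005 0.0165 [314. 336.]
pocket -0.01 -0.021 [282. 392.]
pocket -0.01 0.021 [212. 319.]
pocket 0.01 0.021 [271. 292.]
pocket 0.01 -0.021 [342. 363.]
```

View pics/near.png

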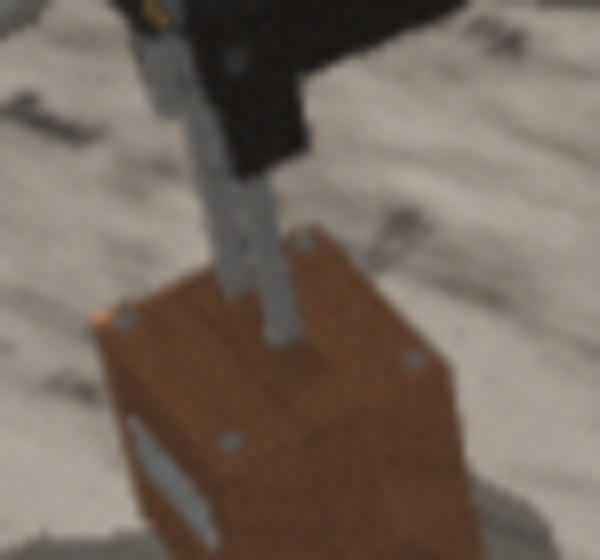

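The tips stand over the pocket, about 1 mm off its centre relative to the same camera's pocket view: tips midpoint (259,316) against pocket centre (271,343). I'll nudge them and go in gently.

Emit:
arm_command(motion=[[39,0.7,0.5,0,0,0,0],[39,0,0,5,0,0,0],[39,0,0,5,0,0,0],[39,0,0,3,0,0,0],[39,0,0,3,0,0,0],[39,0,0,3,0,0,0],[39,0,0,0,0,0,0]])

```text
time_s: 8.6
tcp_pos: [0.4802, 0.2677, 0.1515]
ee_rot: [[0.938, -0.346, -0.001], [-0.346, -0.938, -0.001], [-0.001, 0.001, -1.0]]
wrist_force: [-1.0, -0.5, -1.5]
gripper_width: 0.451
gripper_force: 7.9
```

Emit:
arm_command(motion=[[39,0,0,6,0,0,0],[39,0,0,8,0,0,0],[39,0,0,8,0,0,0],[39,0,0,5,0,0,0],[39,0,0,2,0,0,0],[39,0,0,0,0,0,0]])

```text
time_s: 9.2
tcp_pos: [0.4803, 0.2678, 0.1226]
ee_rot: [[0.938, -0.345, -0.001], [-0.345, -0.938, -0.001], [-0.0, 0.001, -1.0]]
wrist_force: [0.9, 0.0, -1.0]
gripper_width: 0.449
gripper_force: 7.9
```

Emit:
arm_command(motion=[[39,0,0,3,0,0,0],[39,0,0,3,0,0,0],[39,0,0,2,0,0,0],[39,0,0,0,0,0,0]])

```text
time_s: 9.6
tcp_pos: [0.4803, 0.2678, 0.1147]
ee_rot: [[0.938, -0.346, -0.0], [-0.346, -0.938, -0.0], [-0.0, 0.001, -1.0]]
wrist_force: [-0.5, 0.7, -2.0]
gripper_width: 0.449
gripper_force: 7.9
```

Emit:
arm_command(motion=[[39,0,0,3,0,0,0],[39,0,0,3,0,0,0],[39,0,0,2,0,0,0],[39,0,0,0,0,0,0]])

```text
time_s: 10.0
tcp_pos: [0.4802, 0.2678, 0.1066]
ee_rot: [[0.938, -0.346, -0.001], [-0.346, -0.938, -0.001], [-0.0, 0.001, -1.0]]
wrist_force: [-0.3, -0.2, -1.4]
gripper_width: 0.452
gripper_force: 7.9
```

The tips straddle the head with no contact. Squeezing now.

Emit:
arm_command(motion=[[37,0,0,0,0,0,0],[35,0,0,0,0,0,0],[34,0,0,0,0,0,0],[33,0,0,0,0,0,0],[32,0,0,0,0,0,0],[32,0,0,0,0,0,0],[32,0,0,0,0,0,0]])

```text
time_s: 10.7
tcp_pos: [0.4805, 0.2679, 0.1071]
ee_rot: [[0.938, -0.346, 0.0], [-0.346, -0.938, 0.0], [0.0, -0.0, -1.0]]
wrist_force: [-0.2, -1.1, -1.2]
gripper_width: 0.373
gripper_force: 10.6
```

Emit:
arm_command(motion=[[31,0,0,0,0,0,0],[31,0,0,0,0,0,0],[31,0,0,0,0,0,0]])

```text
time_s: 11.0
tcp_pos: [0.4805, 0.268, 0.1071]
ee_rot: [[0.938, -0.346, 0.0], [-0.346, -0.938, 0.0], [0.0, -0.0, -1.0]]
wrist_force: [-0.1, -0.2, -1.5]
gripper_width: 0.362
gripper_force: 21.5
```

Emit:
arm_command(motion=[[30.7,0,0,0,0,0,0],[30.7,0,0,0,0,0,0],[30.7,0,0,-1,0,0,0],[30.7,0,0,-2,0,0,0],[30.7,0,0,-2,0,0,0],[30.7,0,0,-2,0,0,0]])

```text
time_s: 11.6
tcp_pos: [0.4804, 0.2678, 0.1143]
ee_rot: [[0.938, -0.345, -0.0], [-0.345, -0.938, -0.0], [-0.0, 0.0, -1.0]]
wrist_force: [0.5, 0.2, -1.0]
gripper_width: 0.355
gripper_force: 27.2
```

Emit:
arm_command(motion=[[30.7,0,0,-3,0,0,0],[30.7,0,0,-4,0,0,0],[30.7,0,0,-5,0,0,0],[30.7,0,0,-5,0,0,0],[30.7,0,0,0,0,0,0],[30.7,0,0,0,0,0,0]])

```text
time_s: 12.2
tcp_pos: [0.4804, 0.268, 0.1313]
ee_rot: [[0.938, -0.346, 0.0], [-0.346, -0.938, 0.0], [0.0, -0.0, -1.0]]
wrist_force: [0.2, -0.1, -1.8]
gripper_width: 0.361
gripper_force: 27.2
```

Emit:
arm_command(motion=[[31,0,0,-5,0,0,0],[31,0,0,-10,0,0,0],[31,0,0,-15,0,0,0],[31,0,0,-15,0,0,0],[31,0,0,-15,0,0,0],[31,0,0,-14,0,0,0],[31,0,0,-6,0,0,0],[31,0,0,0,0,0,0]])

```text
time_s: 13.0
tcp_pos: [0.4808, 0.2683, 0.2123]
ee_rot: [[0.938, -0.345, 0.002], [-0.345, -0.938, 0.002], [0.001, -0.002, -1.0]]
wrist_force: [0.7, 0.3, -1.4]
gripper_width: 0.36
gripper_force: 21.7
```

```bash
python3 -c "
from h import *
go([(.5785,-.0373,.21)],-16)
a=capture('scene');save(a,'pinup.png',(120,220,130,230),6)"
```

```text
t 13.0 tcp [0.4808 0.2683 0.2123] yaw -20.21 tilt [0.0019 0.0017] F [ 0.7  0.3 -1.4] M [ 0.   -0.02 -0.  ] w 31.3 g 21.7
(0.5785, -0.0373, 0.21) shift [197.2 253.1   2. ] rows 7 each [28.2 36.2  0.3]
rz -0.073
```

View pics/pinup.png

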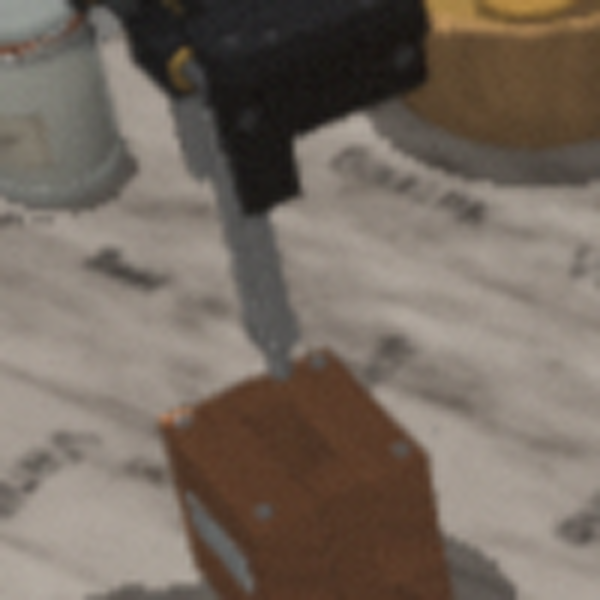

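The pin is out and hanging upright between the jaws, foot at crop (280,378), which is scene (182.5,176.2). I'll carry it to above the gauge hole.

```bash
python3 -c "
from h import *
print(ray('scene',(182.3,176.0),.111), proj('scene',(.4808,.2683,.111)))"
```

```text
[0.4798949  0.27158789 0.111     ] [np.float64(182.54767615112806), np.float64(177.3408213353281)]
```

Emit:
arm_command(motion=[[31,10,13,0,0,0,0],[31,20,25,0,0,0,0],[31,28,36,0,0,0,0],[31,28,36,0,0,0,0],[31,28,36,0,0,0,0],[31,28,36,0,0,0,0],[31,28,36,0,0,0,0],[31,20,25,0,0,0,0]])

```text
time_s: 13.85
tcp_pos: [0.5744, -0.0292, 0.21]
ee_rot: [[0.938, -0.348, -0.002], [-0.348, -0.938, -0.001], [-0.002, 0.001, -1.0]]
wrist_force: [-0.7, 0.4, -1.8]
gripper_width: 0.363
gripper_force: 21.7
```

Emit:
arm_command(motion=[[31,7.2,10.1,2,0,0,-0.073],[31,0,0,15,0,0,0],[31,0,0,20,0,0,0],[31,0,0,15,0,0,0],[31,0,0,6,0,0,0],[31,0,0,0,0,0,0],[31,0,0,0,0,0,0]])

```text
time_s: 14.55
tcp_pos: [0.5784, -0.038, 0.1535]
ee_rot: [[0.961, -0.276, 0.001], [-0.276, -0.961, -0.0], [0.001, 0.0, -1.0]]
wrist_force: [0.4, -0.1, -1.2]
gripper_width: 0.361
gripper_force: 21.7
```

```bash
python3 -c "
from h import *
go([(.5785,-.0373,.150)],-16)
a=capture('scene');save(a,'hole1.png',(185,260,260,335),8)
for q in ((.5785,-.0373,.034),np.array(sense()['tcp_pos'])-[0,0,.101]):
  r=proj('scene',q);print(np.round([(r[1]-260+.5)*8,(r[0]-185+.5)*8]))"
```

```text
t 14.55 tcp [ 0.5784 -0.038   0.1535] yaw -16.02 tilt [ 0.0006 -0.0003] F [ 0.4 -0.1 -1.2] M [-0.02 -0.04 -0.06] w 31.4 g 21.7
(0.5785, -0.0373, 0.15) shift [-0.1 -0.7  3.5] rows 1 each [-0.1 -0.7  3.5]
rz -0.0
[415. 347.]
[419. 301.]
```

View pics/hole1.png

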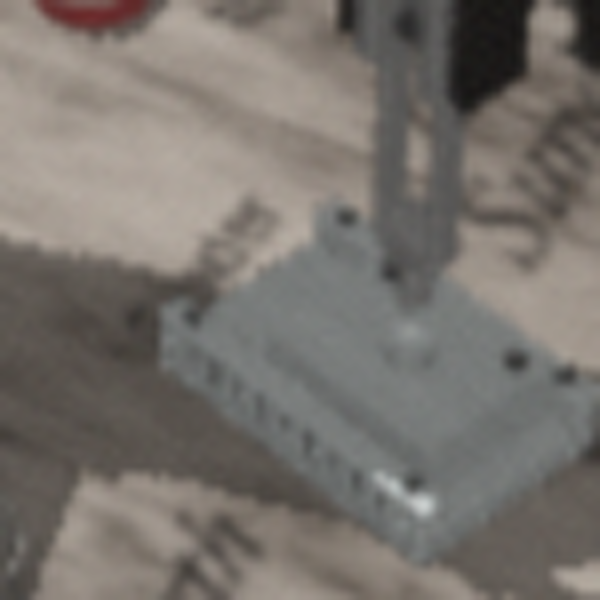

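The foot is at (414,300) and the hole's mouth at (409,343). Both sit by the same offset from their predictions, so they line up within 1 mm. I'll lower it and feel for the hole.

Emit:
arm_command(motion=[[31,0,-0.4,6,0,0,0],[31,0,0,6,0,0,0],[31,0,0,4,0,0,0],[31,0,0,2,0,0,0],[31,0,0,0,0,0,0]])

```text
time_s: 15.1
tcp_pos: [0.5779, -0.0373, 0.1346]
ee_rot: [[0.961, -0.276, -0.001], [-0.276, -0.961, -0.0], [-0.001, 0.0, -1.0]]
wrist_force: [-0.8, -0.8, -1.6]
gripper_width: 0.359
gripper_force: 21.7
```

Emit:
arm_command(motion=[[31,0,0,2,0,0,0],[31,0,0,1.5,0,0,0],[31,0,0,0,0,0,0]])

```text
time_s: 15.4
tcp_pos: [0.5781, -0.0373, 0.1313]
ee_rot: [[0.961, -0.276, -0.0], [-0.276, -0.961, -0.0], [-0.0, 0.0, -1.0]]
wrist_force: [0.1, -0.2, -1.4]
gripper_width: 0.362
gripper_force: 21.7
```

Emit:
arm_command(motion=[[31,0,0,1.5,0,0,0],[31,0,0,1,0,0,0],[31,0,0,0,0,0,0]])

```text
time_s: 15.7
tcp_pos: [0.5781, -0.0373, 0.1289]
ee_rot: [[0.961, -0.276, -0.0], [-0.276, -0.961, -0.0], [-0.0, 0.0, -1.0]]
wrist_force: [0.1, 0.3, -1.1]
gripper_width: 0.364
gripper_force: 21.7
```

The foot is past the mouth and free, so it's in the hole. Pressing on.

Emit:
arm_command(motion=[[31,0,0,2,0,0,0],[31,0,0,2,0,0,0],[31,0,0,1.5,0,0,0],[31,0,0,0,0,0,0]])

```text
time_s: 16.1
tcp_pos: [0.5785, -0.0373, 0.1235]
ee_rot: [[0.961, -0.276, 0.001], [-0.276, -0.961, -0.0], [0.001, -0.0, -1.0]]
wrist_force: [0.7, -0.3, -0.9]
gripper_width: 0.362
gripper_force: 21.7
```

Emit:
arm_command(motion=[[31,0,0,1.5,0,0,0],[31,0,0,1.5,0,0,0],[31,0,0,0,0,0,0]])

```text
time_s: 16.4
tcp_pos: [0.5788, -0.0373, 0.1206]
ee_rot: [[0.961, -0.276, 0.001], [-0.276, -0.961, 0.0], [0.001, -0.0, -1.0]]
wrist_force: [2.0, 0.1, -2.0]
gripper_width: 0.361
gripper_force: 21.5
```

Emit:
arm_command(motion=[[31,0,0,1,0,0,0],[31,0,0,1,0,0,0],[31,0,0,0,0,0,0]])

```text
time_s: 16.7
tcp_pos: [0.5783, -0.0374, 0.1186]
ee_rot: [[0.961, -0.276, 0.0], [-0.276, -0.961, 0.0], [0.0, -0.0, -1.0]]
wrist_force: [2.1, -1.7, -1.2]
gripper_width: 0.36
gripper_force: 21.5
```

Emit:
arm_command(motion=[[31,0,0,1,0,0,0],[31,0,0,0,0,0,0],[31,0,0,0,0,0,0]])

```text
time_s: 17.0
tcp_pos: [0.5781, -0.0374, 0.1174]
ee_rot: [[0.961, -0.276, -0.0], [-0.276, -0.961, -0.0], [-0.0, 0.0, -1.0]]
wrist_force: [3.1, -1.2, -0.7]
gripper_width: 0.366
gripper_force: 21.5
```

Emit:
arm_command(motion=[[31,0,0,1,0,0,0],[31,0,0,0,0,0,0],[31,0,0,0,0,0,0]])

```text
time_s: 17.3
tcp_pos: [0.5784, -0.0374, 0.1172]
ee_rot: [[0.961, -0.276, 0.001], [-0.276, -0.961, -0.0], [0.001, -0.0, -1.0]]
wrist_force: [0.8, -1.4, 4.5]
gripper_width: 0.361
gripper_force: 21.6
```

Emit:
arm_command(motion=[[31,0,0,0.6,0,0,0],[31,0,0,0,0,0,0],[31,0,0,0,0,0,0]])

```text
time_s: 17.6
tcp_pos: [0.5785, -0.0374, 0.1171]
ee_rot: [[0.961, -0.276, 0.001], [-0.276, -0.961, -0.0], [0.001, 0.0, -1.0]]
wrist_force: [0.1, -0.9, 7.8]
gripper_width: 0.361
gripper_force: 21.6
```

The pin stopped at the predicted seat height with force building. I'll open the jaws to 39 mm, still holding the tongs, and check.

Emit:
arm_command(motion=[[32,0,0,0,0,0,0],[34,0,0,0,0,0,0],[36,0,0,0,0,0,0],[38,0,0,0,0,0,0],[39,0,0,0,0,0,0],[39,0,0,0,0,0,0]])

```text
time_s: 18.2
tcp_pos: [0.578, -0.0373, 0.1157]
ee_rot: [[0.961, -0.276, -0.001], [-0.276, -0.961, -0.0], [-0.001, 0.0, -1.0]]
wrist_force: [-0.7, -0.3, -1.0]
gripper_width: 0.446
gripper_force: 8.0
```

Emit:
arm_command(motion=[[39,0,0,-3,0,0,0],[39,0,0,-5,0,0,0],[39,0,0,-10,0,0,0],[39,0,0,-15,0,0,0],[39,0,0,-20,0,0,0],[39,0,0,-20,0,0,0],[39,0,0,-10,0,0,0],[39,0,0,0,0,0,0]])

```text
time_s: 19.0
tcp_pos: [0.5792, -0.0372, 0.2012]
ee_rot: [[0.961, -0.276, 0.004], [-0.276, -0.961, 0.001], [0.004, -0.002, -1.0]]
wrist_force: [0.2, -0.5, -1.6]
gripper_width: 0.448
gripper_force: 7.9
```

```bash
python3 -c "
from h import *
go([(.4505,-.213,.198)],-7.5)
a=capture('scene');save(a,'seated.png',(165,260,240,340),6)
for z in (.034,.048): r=proj('scene',(.5785,-.0373,z));print(np.round([(r[1]-240+.5)*6,(r[0]-165+.5)*6]))"
```

```text
t 19.0 tcp [ 0.5792 -0.0372  0.2012] yaw -16.03 tilt [0.0045 0.0007] F [ 0.2 -0.5 -1.6] M [-0.04  0.01 -0.04] w 39.0 g 7.9
(0.4505, -0.213, 0.198) shift [-75.2 204.5   2.5] rows 5 each [-15.   40.9   0.5]
rz -0.149
[431. 380.]
[433. 355.]
```

View pics/seated.png

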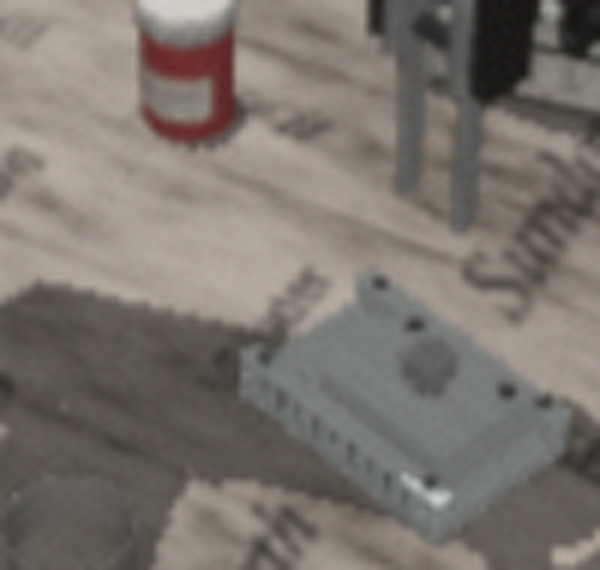

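The pin is seated and the tongs hang clear, with the head at crop (429,366) and its base at the top face. Now back to the stand.

Emit:
arm_command(motion=[[39,-5,14,0,0,0,0],[39,-10,28,0,0,0,0],[39,-15,41,0,0,0,0],[39,-15,41,0,0,0,0],[39,-15,41,0,0,0,0],[39,-10,28,0,0,0,0],[39,-5,11.5,2,0,0,-0.07],[39,0,0,0,0,0,-0.077]])

```text
time_s: 19.85
tcp_pos: [0.4465, -0.2146, 0.1956]
ee_rot: [[0.991, -0.133, -0.004], [-0.133, -0.991, 0.001], [-0.004, -0.0, -1.0]]
wrist_force: [1.3, 0.2, -1.6]
gripper_width: 0.45
gripper_force: 7.9
```

Emit:
arm_command(motion=[[39,0,0,10,0,0,0],[39,0,0,20,0,0,0],[39,0,0,15,0,0,0],[39,0,0,5,0,0,0],[39,0,0,0,0,0,0],[39,0,0,0,0,0,0]])

```text
time_s: 20.45
tcp_pos: [0.4499, -0.2132, 0.1471]
ee_rot: [[0.991, -0.132, 0.0], [-0.132, -0.991, -0.0], [0.0, 0.0, -1.0]]
wrist_force: [0.8, -0.3, -0.3]
gripper_width: 0.451
gripper_force: 7.9
```

```bash
python3 -c "
from h import *
go([(.4508,-.2124,.140)],-7.6)
a=capture('scene');save(a,'stand1.png',(240,340,310,410),6)
s=sense();p=np.array(s['tcp_pos']);R=np.array(s['ee_rot'])
for v in(-.0165,.0165):
  for u in (-.005,.005):
    q=p+R[:,0]*u+R[:,1]*v;q[2]=p[2]-.079;r=proj('scene',q);print('tip',u,v,np.round([(r[1]-310+.5)*6,(r[0]-240+.5)*6]))
c,s_=np.cos(np.radians(-7.8)),np.sin(np.radians(-7.8))
for u,v in((-.0075,-.022),(-.0075,.022),(.0075,.022),(.0075,-.022)):
    r=proj('scene',[.450+c*u-s_*v,-.2127+s_*u+c*v,.052]);print('slot',u,v,np.round([(r[1]-310+.5)*6,(r[0]-240+.5)*6]))"
```

```text
t 20.45 tcp [ 0.4499 -0.2132  0.1471] yaw -7.61 tilt [ 0.0003 -0.0003] F [ 0.8 -0.3 -0.3] M [ 0.01 -0.02  0.02] w 39.2 g 7.9
(0.4508, -0.2124, 0.14) shift [ 0.8 -0.9  7.1] rows 1 each [ 0.8 -0.9  7.1]
rz -0.0
tip -0.005 -0.0165 [250. 277.]
tip 0.005 -0.0165 [267. 258.]
tip -0.005 0.0165 [337. 328.]
tip 0.005 0.0165 [353. 308.]
slot -0.0075 -0.022 [340. 371.]
slot -0.0075 0.022 [226. 303.]
slot 0.0075 0.022 [250. 275.]
slot 0.0075 -0.022 [364. 342.]
```

View pics/stand1.png

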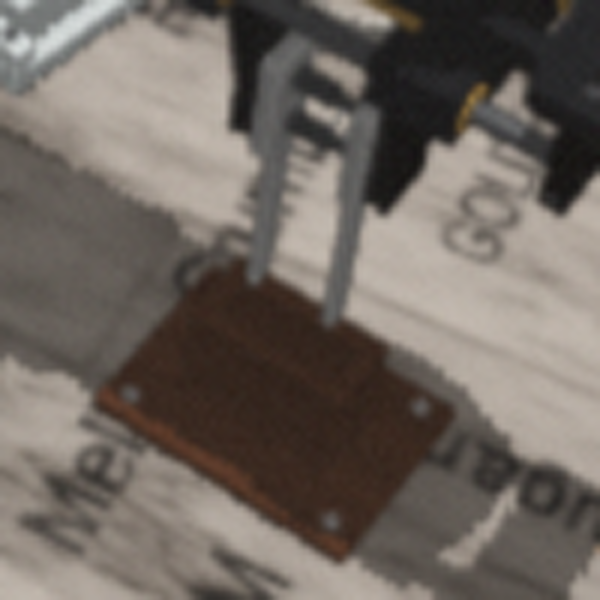

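The tips are over the socket, at (258,280) and (335,322). I'll go to the original grasp pose and lower.

Emit:
arm_command(motion=[[39,0.7,-0.7,4,0,0,0],[39,0,0,5,0,0,0],[39,0,0,4,0,0,0],[39,0,0,3,0,0,0],[39,0,0,3,0,0,0],[39,0,0,3,0,0,0],[39,0,0,0,0,0,0]])

```text
time_s: 21.2
tcp_pos: [0.4501, -0.2125, 0.1245]
ee_rot: [[0.991, -0.133, -0.001], [-0.133, -0.991, 0.0], [-0.001, -0.0, -1.0]]
wrist_force: [-0.1, 0.1, -1.0]
gripper_width: 0.449
gripper_force: 7.9
```

Emit:
arm_command(motion=[[39,0,0,4,0,0,0],[39,0,0,7,0,0,0],[39,0,0,7,0,0,0],[39,0,0,7,0,0,0],[39,0,0,5,0,0,0],[39,0,0,3,0,0,0],[39,0,0,0,0,0,0]])

```text
time_s: 21.9
tcp_pos: [0.4501, -0.2125, 0.0914]
ee_rot: [[0.991, -0.132, -0.001], [-0.132, -0.991, 0.0], [-0.001, 0.0, -1.0]]
wrist_force: [1.0, 0.6, -1.8]
gripper_width: 0.451
gripper_force: 7.9
```

Now in the slot and free. The last few millimetres, until it touches.

Emit:
arm_command(motion=[[39,0,0,2,0,0,0],[39,0,0,1.5,0,0,0],[39,0,0,0,0,0,0],[39,0,0,0,0,0,0]])

```text
time_s: 22.3
tcp_pos: [0.4505, -0.2126, 0.0886]
ee_rot: [[0.991, -0.132, 0.0], [-0.132, -0.991, -0.0], [0.0, 0.0, -1.0]]
wrist_force: [-0.2, -0.5, -1.4]
gripper_width: 0.447
gripper_force: 7.9
```

Emit:
arm_command(motion=[[39,0,0,1,0,0,0],[39,0,0,0,0,0,0],[39,0,0,0,0,0,0]])

```text
time_s: 22.6
tcp_pos: [0.4504, -0.2126, 0.0875]
ee_rot: [[0.991, -0.132, 0.0], [-0.132, -0.991, 0.0], [0.0, -0.0, -1.0]]
wrist_force: [-1.0, 0.3, -0.7]
gripper_width: 0.452
gripper_force: 7.9
```

Emit:
arm_command(motion=[[39,0,0,0.6,0,0,0],[39,0,0,0,0,0,0],[39,0,0,0,0,0,0]])

```text
time_s: 22.9
tcp_pos: [0.4506, -0.2126, 0.0871]
ee_rot: [[0.991, -0.132, 0.0], [-0.132, -0.991, -0.0], [0.0, 0.0, -1.0]]
wrist_force: [-0.2, 0.4, 1.2]
gripper_width: 0.453
gripper_force: 7.9
```

```bash
python3 -c "
from h import *
go([],-7.6)"
```

```text
t 22.9 tcp [ 0.4506 -0.2126  0.0871] yaw -7.6 tilt [ 0.0004 -0.0002] F [-0.2  0.4  1.2] M [ 0.02  0.07 -0.01] w 39.4 g 7.9
rz -0.0
```

The tips stand on the slot floor. Releasing and withdrawing.

Emit:
arm_command(motion=[[41,0,0,0,0,0,0],[43,0,0,0,0,0,0],[45,0,0,0,0,0,0],[48,0,0,0,0,0,0],[60,0,0,0,0,0,0],[80,0,0,0,0,0,0],[80,0,0,0,0,0,0]])

```text
time_s: 23.6
tcp_pos: [0.4504, -0.2125, 0.0868]
ee_rot: [[0.991, -0.132, -0.0], [-0.132, -0.991, 0.0], [-0.0, -0.0, -1.0]]
wrist_force: [-0.3, 0.6, -0.5]
gripper_width: 0.74
gripper_force: 0.0
```

Emit:
arm_command(motion=[[80,0,0,-5,0,0,0],[80,0,0,-15,0,0,0],[80,0,0,-30,0,0,0],[80,0,0,-40,0,0,0],[80,0,0,-40,0,0,0],[80,-30,-30,0,0,0,0],[80,-30,-30,0,0,0,0],[80,0,0,0,0,0,0]])

```text
time_s: 24.4
tcp_pos: [0.3956, -0.143, 0.2174]
ee_rot: [[0.992, -0.13, -0.0], [-0.13, -0.992, 0.001], [-0.0, -0.001, -1.0]]
wrist_force: [-0.2, 0.2, 0.7]
gripper_width: 0.92
gripper_force: 0.0
```

```bash
python3 -c "
from h import *
go([])
a=capture('scene');save(a,'end.png',(170,370,230,430),3)"
```

```text
t 24.4 tcp [ 0.3956 -0.143   0.2174] yaw -7.46 tilt [-0.      0.0014] F [-0.2  0.2  0.7] M [-0.08 -0.07  0.04] w 80.0 g 0.0
```

View pics/end.png

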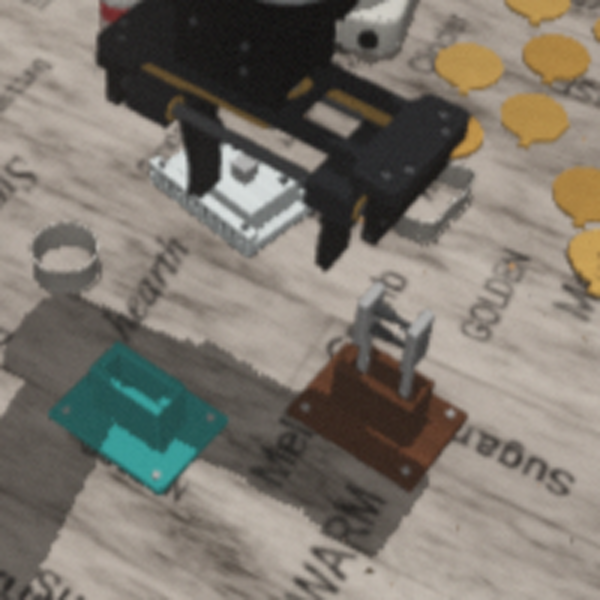

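The tongs stand upright in the brown stand at (395,340). The pin head sits on the gauge block at (243,168) and the gripper is clear of everything. Handing in.

```bash
python3 -c "
from station import finish_job
print(finish_job())"
```

```text
the job is handed in; nothing more can be done
None
```

The job is handed in at about 24 s: the pin is seated with its head flat on the gauge block, the tongs are back in their brown stand, and no squeeze reading was above 27.2 N.

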